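Close and latch the field-test case

TASK

Close the black field-test case by pushing only, without taking hold of anything or lifting it: swing the open lid over from behind until it is fully shut, without slamming it, and then flip both orange latches down flat against the front. Do not shove the case out of its place, and leave the sample cups and everything else on the table undisturbed.

Things in the scene. Friction and masses are not known exactly. Their poses are not given: they have to be found in the camera images.
- case: black rugged carrying case, open, 192 mm deep (x), 232 mm wide (y), base 72 mm high, 110 mm with the lid shut; about 2.5 kg, loose on the table. Origin: centre of its underside. Axes: -x to its front (folded handle and latches), +x to the hinge, z up. The hinge axis runs along y, 102 mm behind the origin and 72 mm up. The handle, mid-front, 85 mm wide, stands out 17 mm at heights 23 to 57 mm.
- lid (a joint): lid angle: 0 = fully shut, about 1.57 = standing upright over the hinge, more = leaning back. Stiff hinge: the lid (about 0.4 kg) stays at the angle where it is left and must be pushed all the way; 0.55 N m of friction.
- lid_top (a point): centre of the lid's outer face (the face that is on top when shut, 192 by 232 mm; the lid is 38 mm deep). Its axes turn with the lid: z out of that face, -x to the lid's front edge 96 mm away (where the latches are), +x to the hinge, y along the hinge. The hinge axis is 102 mm along +x and 38 mm along -z from here.
- latch_near (a joint): Angle of the orange latch nearer to the robot, 70 mm to the case's +y side: a flap 34 wide, 8 thick, 42 mm long, on a pin in the lid's front edge, 10 mm before the case's front wall and 86 mm above the table with the lid shut. 0 = down flat along the front (its end 44 mm above the table), 1.57 = straight out from the front. Stays where left; takes about 0.1 N m (3 N near its end) to turn.
- latch_near_tip (a point): middle of the free end of the nearer latch flap, half way through its thickness. Its axes turn with the flap: z points along the flap to the pin (42 mm away), y along the pin (as the case's y), -x to the flap's outer face, which is the one to push to shut it.
- latch_far (a joint): Angle of the orange latch farther from the robot, 70 mm to the case's -y side: a flap 34 wide, 8 thick, 42 mm long, on a pin in the lid's front edge, 10 mm before the case's front wall and 86 mm above the table with the lid shut. 0 = down flat along the front (its end 44 mm above the table), 1.57 = straight out from the front. Stays where left; takes about 0.1 N m (3 N near its end) to turn.
- latch_far_tip (a point): middle of the free end of the farther latch flap, half way through its thickness. Its axes turn with the flap: z points along the flap to the pin (42 mm away), y along the pin (as the case's y), -x to the flap's outer face, which is the one to push to shut it.
- cup_a: loose sample cup with a red screw lid, 45 mm across, 56 mm high, standing in front of the case, between and beyond the latches. Origin: centre of its underside, z up. Leave alone.
- cup_b: loose sample cup with a red screw lid, 45 mm across, 56 mm high, standing near the front corner of the case farther from the robot. Origin: centre of its underside, z up. Leave alone.
- cup_c: loose sample cup with a red screw lid, 45 mm across, 56 mm high, standing near the hinge corner of the case farther from the robot. Origin: centre of its underside, z up. Leave alone.
- dropper: loose white reagent bottle with a blue cap, 32 mm across, 75 mm high, standing near the front corner of the case nearer to the robot. Origin: centre of its underside, z up. Leave alone.
- carton: loose white and green carton, 75 by 115 by 50 mm high. Origin: centre of its underside. Leave alone.
- cassette: loose white test cassette lying flat, 70 by 22 by 5 mm. Origin: centre of its underside. Leave alone.
- scissors: loose black-handled scissors lying flat, about 175 by 60 by 10 mm. Origin: their pivot, at table height. Leave alone.

How it is judged (in metres and radians):
On the way, in this order (a step that is already met when the one before it is completed fails the run):
1. the lid is fully shut while both latches still stand open (value of joint lid below 0.03 rad and value of joint each of latch_near, latch_far above 0.5 rad), for 0.1 s.
2. both latches are flipped down flat with the lid shut (value of joint lid below 0.03 rad and value of joint each of latch_near, latch_far below 0.12 rad), for 0.2 s.
At the end, for the whole second after the job is handed in: Lid shut to 0.03 rad (6 mm at its front edge), both latches down to 0.12 rad (5 mm at their ends), the case still, flat and within 40 mm of where it stood; cups, bottle, carton, cassette and scissors within 20 mm of their places, the cups and bottle upright (all of step 2 and distance of case from where it was at the start of the episode below 0.04 m and angle between case's own z axis and vertical below 0.06 rad and linear speed of case below 0.02 m/s and distance of each of cup_a, cup_b, cup_c, dropper, carton, cassette, scissors from where it was at the start of the episode below 0.02 m and angle between each of cup_a, cup_b, cup_c, dropper's own z axis and vertical below 0.2 rad); the robot touches nothing.
It fails at once if the lid was slammed (closing faster than 3 rad/s) (velocity of joint lid below -3 rad/s).
It fails at once if a latch was flipped down while the lid was still open, where it would foul the catch (value of joint lid above 0.1 rad and value of joint any of latch_near, latch_far below 0.4 rad).
It fails at once if the lid or a latch was taken between the fingers ((x of the grasp point in the frame of lid_top between -0.094 and 0.094 m and y of the grasp point in the frame of lid_top between -0.114 and 0.114 m and z of the grasp point in the frame of lid_top between -0.036 and -0.003 m) or (x of the grasp point in the frame of latch_near_tip between -0.005 and 0.005 m and y of the grasp point in the frame of latch_near_tip between -0.016 and 0.016 m and z of the grasp point in the frame of latch_near_tip between -0.002 and 0.042 m) or (x of the grasp point in the frame of latch_far_tip between -0.005 and 0.005 m and y of the grasp point in the frame of latch_far_tip between -0.016 and 0.016 m and z of the grasp point in the frame of latch_far_tip between -0.002 and 0.042 m)).
It fails at once if the case was lifted, tipped or shoved more than 40 mm (height (world z) of case above 0.012 m or angle between case's own z axis and vertical above 0.08 rad or distance of case from where it was at the start of the episode above 0.04 m).
It fails at once if a cup, the bottle, the carton, the cassette or the scissors was lifted, knocked over or moved more than 20 mm (distance of any of cup_a, cup_b, cup_c, dropper, carton, cassette, scissors from where it was at the start of the episode above 0.02 m or angle between any of cup_a, cup_b, cup_c, dropper's own z axis and vertical above 0.3 rad).
It also fails if it takes over 64 s, if anything falls off the work surface, if the arm or the gripper's body presses on something with over 40 N, if the wrist force passes 120 N, or if a joint passes its speed limit or range.

ROBOT

A 6-joint arm with a two-finger parallel gripper is mounted at the origin on the work surface. World frame = base frame: x ahead of the robot, y to its left, z up, the work surface at z = 0. Lengths are in m, angles in degrees, forces in N, time in s.
With the tool pointing down it reaches from about 0.35 to 0.875 m from the base axis. Payload 4.2 kg.
Tool frame: the origin (TCP) lies midway between the tips of the shut fingers; the grasp point (between the pads) lies 19 mm behind it; y points along the fingers, x is the direction in which the jaws open and shut, and the axes are right-handed (so a half turn about y gives the same grasp; the last joint's range is limited). The gripper opens to 87 mm and grips with 3 to 60 N. Pads are 19 mm wide; open, the fingers measure 117 mm over their backs; the gripper's body (75 mm by 190 mm) begins 51 mm behind the grasp point.
Start: joints at [89.358, 22.042, 0.453, 0, -68.411, -14.817], TCP at [0.167, 0.602, 0.223] pointing down, gripper open.
Joint ranges: [-179.83, 179.83], [-69.29, 118.12], [-61.27, 80.66], [-181.25, 117.63], [-171.15, -9.14], [-177.46, 177.46]. Speed limits (degrees/s): [159.86, 159.86, 180, 180, 180, 180].

INTERFACE

Orientations are given as a 3x3 rotation matrix whose columns are the frame's x, y, z axes.
In Python, from station import * gives the robot as it stands.
- The arm moves only by the tool jog_arm, never from a script. Its argument "series" is a list of rows, each a list of 3 entries, a list of its own where there are three numbers: the shift along the tool's x, y, z in m, then the turn, a rotation vector about the tool's x, y, z in degrees, then the finger opening in m, from 0 to 0.087. A call has 1 to 10 rows; each row shifts and turns the commanded pose from where the row before left it, along the tool's axes as they then stand; what a row does not reach is not made up. A row lasts 1/8 s, in which the tool goes at most 62.5 mm and 10.7 degrees, less where a joint would pass 70% of its speed; a pose out of reach is approached as far as the arm can. A call is refused whole if a number of a shift passes 0.0625 or a number of a turn 10.7, either way. A call with a gripper value outside its range is refused whole. The fingers move at their own pace and stop on an object; the grip force is fixed at half the most. Time passes only in rows, so rows that do not move let the fingers close. It gives the time, the measured TCP pose, the force and the opening at its end, in the units of the state.
- sense(): the state, without advancing time (a new reading comes with each control period).
- capture(name): name is "scene" or "side" or "wrist"; returns the picture (480x640x3 uint8, red, green, blue); there is no depth.
- camera_info(name): a dict with "fx", "fy", "cx", "cy" (pixels), "rvec" (rotation vector, rad) and "tvec" (3), from world to camera coordinates, as OpenCV has them. Camera axes: x right, y down, z forward; pixel columns grow to the right and rows downward; lengths in m; the calibration is good to about 2 mm. A picture is of the moment at which its call begins: read the wrist's pose just before it. camera_info takes no time and is no camera call; for the wrist camera it gives the pose at the moment of the call.
- finish_job(): hands the job in, once; it reports no verdict.
The state is a dict: "time_s": time; "joints": joint angles; "joint_velocities": joint speeds; "effort": joint torques, N m; "tcp_pos": TCP position; "ee_rot": TCP orientation; "wrist_force": force on the tool from outside, world axes, zero at the start; "moment": the same for the moment, N m; "gripper_width": opening from 0.0 (shut) to 1.0 (fully open).
Only numpy, scipy, OpenCV 4.12 (cv2) and the standard library are available. Lean on these libraries where they do the work, as an engineer would, in place of code of your own. Each camera call takes 0.05 s, during which the arm holds its last target. There are 200 camera calls.

## Working session

There is one attempt and no reset: what is moved stays moved. The work goes in short steps, Python scripts to look and compute and a tool call to move; the robot and the scene stay as the last step left them, time stands still between calls to the robot, and variables do not carry over. Pictures are saved under pics/ and viewed, about 8 in all and at most 12, crops included, and the job is handed in when it is done.

Besides the shell and the picture viewer there is one more tool, called after "Emit:" by a JSON object that holds its "name" and its "arguments", one argument or row to a line. jog_arm: Moves the arm, as the interface text tells. Its arguments: {"type":"object","properties":{"series":{"type":"array","items":{"type":"array"}}},"required":["series"]}

```bash
mkdir -p pics; python3 - <<'E'
from station import *
import cv2
s=sense();print(s)
for n in("scene","side"):
    im=capture(n);cv2.imwrite(f"pics/{n}0.png",im[...,::-1]);print(n,camera_info(n))
E
```

```text
{'time_s': 0.0, 'joints': array([ 8.93591879e+01,  2.20896550e+01,  3.80704929e-01, -2.93083751e-02,
       -6.84101254e+01, -1.48170312e+01]), 'joint_velocities': array([ 0.04194862, -0.01684469,  0.05662914,  0.07506757, -0.08819796,
       -0.00304959]), 'effort': array([ 2.43792210e-04, -3.90663815e+01,  1.87396485e+01,  4.21983629e+00,
        1.08736404e-02, -1.92959023e-04]), 'tcp_pos': array([0.16639549, 0.60182787, 0.22147674]), 'ee_rot': array([[-2.66710645e-01, -4.98852716e-04,  9.63776521e-01],
       [-9.63774295e-01, -2.07276390e-03, -2.66711101e-01],
       [ 2.13073074e-03, -9.99997727e-01,  7.20467725e-05]]), 'wrist_force': array([-0.540676  ,  0.34614023, -0.66163722]), 'moment': array([ 0.035447  , -0.07153584,  0.00185922]), 'gripper_width': 1.0016042969582433}
scene {'fx': 490.2580208910917, 'fy': 490.2580208910917, 'cx': 318.121759240476, 'cy': 237.5028848320975, 'rvec': array([ 2.33238623,  0.62266698, -0.25053507]), 'tvec': array([-0.47169626, -0.15973644,  1.51550609])}
side {'fx': 605.8401398888334, 'fy': 605.8401398888334, 'cx': 322.2229643139515, 'cy': 240.98795315406215, 'rvec': array([ 2.11090722, -0.17392164,  0.06932135]), 'tvec': array([-0.56500457,  0.14914794,  1.37668638])}
```

View pics/scene0.png

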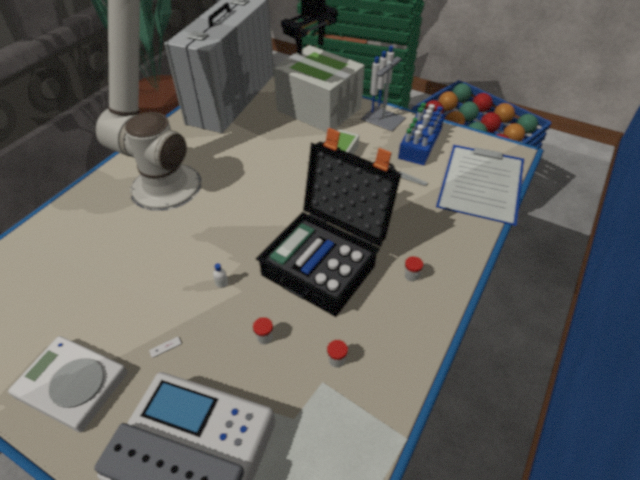

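View pics/side0.png

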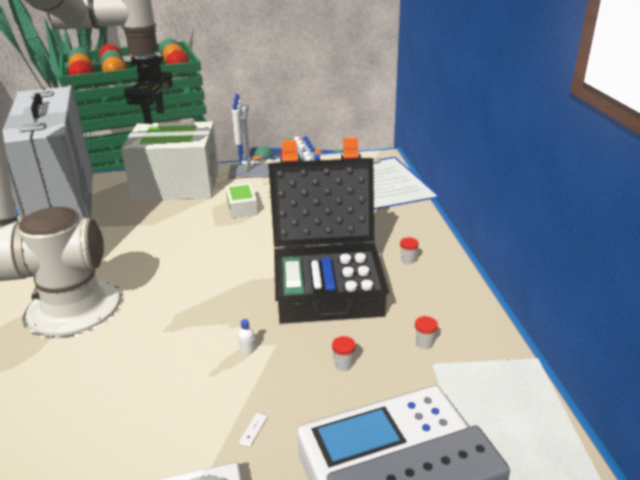

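The case front faces -y (world). In the side view, the case's front top corners are at about (278,287) and (384,290), and the lid's top corners at (270,162) and (373,159). The orange latches stand up at the lid's top edge. Next I triangulate these points.

```bash
cat > h.py <<'E'
import numpy as np, cv2
from station import *
def cam(n):
    c=camera_info(n);K=np.array([[c['fx'],0,c['cx']],[0,c['fy'],c['cy']],[0,0,1]])
    R=cv2.Rodrigues(c['rvec'])[0];return K,R,c['tvec']
def ray(n,p):
    K,R,t=cam(n);return -R.T@t,R.T@np.linalg.inv(K)@np.array([*p,1.])
def plane(n,p,z):
    o,d=ray(n,p);return o+d*(z-o[2])/d[2]
def proj(n,P):
    K,R,t=cam(n);q=(K@(R@np.atleast_2d(P).T+t[:,None])).T;return q[:,:2]/q[:,2:]
def tri(pa,pb,a="scene",b="side"):
    Ps=[(lambda K,R,t:K@np.c_[R,t])(*cam(n)) for n in(a,b)]
    X=cv2.triangulatePoints(*Ps,np.array(pa,float),np.array(pb,float))[:,0];X=X[:3]/X[3]
    return X,np.linalg.norm(proj(a,X)-pa)+np.linalg.norm(proj(b,X)-pb)
def blobs(im,lo,hi,amin=30):
    hsv=cv2.cvtColor(im,cv2.COLOR_RGB2HSV);m=cv2.inRange(hsv,lo,hi)
    n,l,s,c=cv2.connectedComponentsWithStats(m)
    return [(c[i].round(1).tolist(),s[i].tolist()) for i in range(1,n) if s[i][4]>=amin]
E
python3 - <<'E'
from h import *
np.set_printoptions(precision=3,suppress=True)
for nm,a,b in [("lidL",(313,147),(270,162)),("lidR",(397,175),(373,159)),("frontL",(262,263),(277,287)),("frontR",(337,301),(384,290)),("frontRbot",(335,309),(383,315)),("rearR top",(376,264),(379,248)),
 ("dropper cap",(217,266),(245,323)),("cupA",(263,326),(344,345)),("cupB",(337,349),(426,325)),("cupC",(414,264),(409,243))]:
    print(nm,*tri(a,b))
for n in("scene","side"):
    im=cv2.imread(f"pics/{n}0.png")[...,::-1].copy()
    print(n,"orange",[b for b in blobs(im,(5,150,120),(15,255,255)) if b[0][1]<200])
    print("red",[b for b in blobs(im,(170,120,100),(180,255,255))if b[0][1]>200],[b for b in blobs(im,(0,150,100),(4,255,255))if b[0][1]>200])
    print("green",blobs(im,(35,120,120),(65,255,255)))
    x0,y0,w,h=(230,110,220,220) if n=="scene" else (210,110,240,230)
    cv2.imwrite(f"pics/crop_{n}.png",cv2.resize(im[y0:y0+h,x0:x0+w,::-1],None,fx=2.6,fy=2.6,interpolation=2))
a,b=(np.array(cv2.imread(f"pics/crop_{n}.png")) for n in("scene","side"))
E
```

```text
lidL [0.475 0.095 0.27 ] 4.580910880189249
lidR [0.707 0.088 0.267] 4.071076746500565
frontL [ 0.464 -0.147  0.087] 13.629068659628519
frontR [ 0.684 -0.154  0.065] 2.4625525516654925
frontRbot [ 0.68  -0.148  0.001] 6.20188630427858
rearR top [ 0.712 -0.007  0.073] 7.4333374245239785
dropper cap [ 0.384 -0.217  0.071] 0.9159885080287049
cupA [ 0.57  -0.293  0.05 ] 0.5815805445752589
cupB [ 0.744 -0.26   0.049] 0.9327082307202966
cupC [0.796 0.048 0.05 ] 0.27890458633295667
scene orange [([446.8, 97.7], [440, 92, 15, 12, 123]), ([503.5, 109.9], [495, 104, 17, 13, 128]), ([513.3, 130.2], [504, 124, 19, 14, 160]), ([331.7, 139.0], [324, 129, 15, 21, 205]), ([382.2, 159.2], [374, 149, 16, 21, 224])]
red [] [([413.6, 263.6], [406, 257, 17, 15, 193]), ([262.5, 326.0], [254, 318, 19, 18, 252]), ([337.0, 349.3], [328, 341, 20, 18, 281])]
green [([342.8, 141.7], [338, 135, 13, 15, 63])]
side orange [([170.8, 51.9], [163, 45, 21, 19, 122]), ([78.3, 60.1], [68, 54, 22, 19, 112]), ([117.5, 63.3], [111, 58, 13, 11, 91]), ([350.1, 148.1], [343, 138, 16, 21, 276]), ([289.1, 151.1], [282, 140, 17, 22, 298])]
red [] [([408.9, 243.1], [401, 238, 17, 11, 156]), ([425.9, 324.4], [416, 317, 21, 16, 277]), ([343.3, 345.1], [333, 337, 22, 17, 309])]
green [([178.8, 127.9], [164, 127, 31, 3, 59]), ([154.9, 128.9], [149, 128, 14, 3, 36]), ([171.8, 138.8], [155, 137, 35, 5, 92]), ([240.2, 192.0], [231, 186, 20, 13, 198])]
```

View pics/crop_side.png

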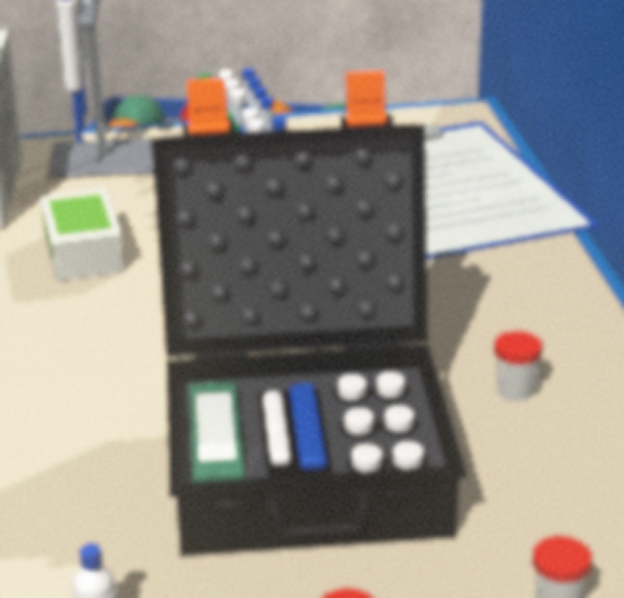

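View pics/crop_scene.png

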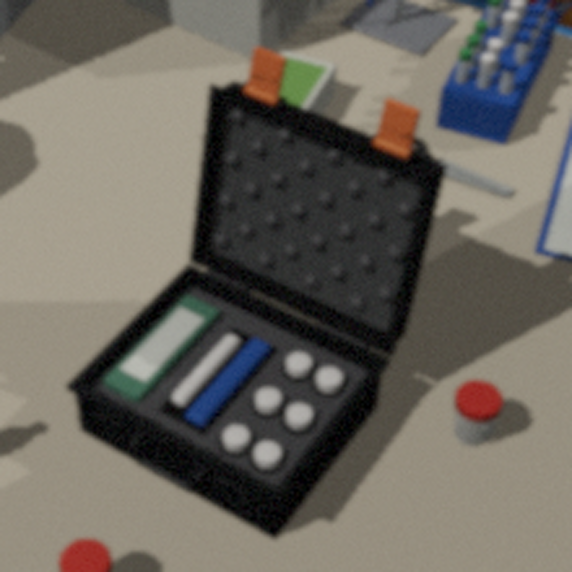

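```bash
python3 - <<'E'
from h import *
np.set_printoptions(precision=3,suppress=True)
S=lambda x,y:(230+x/2.6,110+y/2.6); D=lambda x,y:(210+x/2.6,110+y/2.6)
for nm,a,b in [("lidTL",S(213,92),D(156,141)),("lidTR",S(440,165),D(421,127)),("lidBL",S(197,262),D(170,346)),("lidBR",S(390,347),D(426,340)),
 ("FLtop",S(75,388),D(170,494)),("FLbot",S(85,430),D(183,552)),("FRtop",S(280,512),D(460,473)),("FRbot",S(275,537),D(456,535))]:
    print(nm,*tri(a,b))
for nm,a,z in[("FLb",D(183,552),0),("FRb",D(456,535),0),("FLt",D(170,494),.072),("FRt",D(460,473),.072)]: print(nm,plane("side",a,z))
for nm,a,z in[("FLb",S(85,430),0),("FRb",S(275,537),0)]: print(nm,plane("scene",a,z))
# latches
print("near",tri((331.7,139),(289.1,151.1)),"top",tri(S(270,50),D(207,79)),"bot",tri(S(262,98),D(210,133)))
print("far",tri((382.2,159.2),(350.1,148.1)),"top",tri(S(403,103),D(365,72)),"bot",tri(S(393,155),D(367,124)))
print("carton",plane("side",(240.2,192),.05))
print("scissors?",plane("scene",S(480,178),0.005),plane("scene",S(510,190),0.005))
E
```

```text
lidTL [0.473 0.097 0.267] 0.945306442713047
lidTR [0.708 0.101 0.262] 4.207566683946196
lidBL [0.472 0.058 0.078] 3.1805017092792722
lidBR [0.704 0.043 0.073] 3.4644973778384878
FLtop [ 0.452 -0.138  0.059] 0.8846193583927713
FLbot [ 0.459 -0.14  -0.   ] 0.692282600731492
FRtop [ 0.69  -0.164  0.064] 5.359836113790706
FRbot [ 0.687 -0.16   0.002] 0.45603998914015365
FLb [ 0.458 -0.14   0.   ]
FRb [ 0.687 -0.158  0.   ]
FLt [ 0.451 -0.154  0.072]
FRt [ 0.686 -0.168  0.072]
FLb [ 0.46  -0.141  0.   ]
FRb [ 0.686 -0.158  0.   ]
near (array([0.519, 0.115, 0.288]), np.float64(0.4262526380701153)) top (array([0.521, 0.121, 0.313]), np.float64(1.2752936229494338)) bot (array([0.52 , 0.108, 0.267]), np.float64(0.9073569406345907))
far (array([0.659, 0.105, 0.288]), np.float64(0.5042457718389647)) top (array([0.66 , 0.112, 0.311]), np.float64(0.9266809720344094)) bot (array([0.661, 0.098, 0.266]), np.float64(1.1302424257596158))
carton [0.397 0.409 0.05 ]
scissors? [0.656 0.407 0.005] [0.696 0.404 0.005]
```

Case pose: origin ≈ (0.580, -0.054), yaw about 4.2° (its front points along u = (-0.073, -0.997)). The hinge is at (0.5865, 0.048, 0.072) and the lid at about 1.82 rad, which agrees with the lid length (199 mm measured, 198 given).

Plan: close the fingers, set the jaw axis along u so the narrow body fits between the latches, and go behind the lid's top edge.

Emit:
{"name": "jog_arm", "arguments": {
  "series": [
    [[0,-0.02,0],[0,-5.64,0],0],
    [[0,-0.02,0],[0,-5.64,0],0],
    [[0.03,0,0.038],[0,0,0],0],
    [[0.03,0,0.038],[0,0,0],0],
    [[0.03,0,0.038],[0,0,0],0],
    [[0.03,0,0.038],[0,0,0],0],
    [[0.03,0,0.038],[0,0,0],0],
    [[0.03,0,0.038],[0,0,0],0],
    [[0.03,0,0.038],[0,0,0],0],
    [[0.03,0,0.038],[0,0,0],0]
  ]
}}

```text
time_s: 1.35
tcp_pos: [0.453, 0.3395, 0.2622]
ee_rot: [[-0.073, -0.001, 0.997], [-0.997, -0.0, -0.073], [0.0, -1.0, -0.001]]
wrist_force: [0.6, -0.3, 0.4]
gripper_width: 0.021
```

Emit:
{"name": "jog_arm", "arguments": {
  "series": [
    [[0.03,0,0.038],[0,0,0],0],
    [[0.03,0,0.038],[0,0,0],0],
    [[0.03,0,0.038],[0,0,0],0],
    [[0.03,0,0.038],[0,0,0],0],
    [[0,0,0],[0,0,0],0],
    [[0,0,0],[0,0,0],0]
  ]
}}

```text
time_s: 2.1
tcp_pos: [0.5948, 0.21, 0.2619]
ee_rot: [[-0.073, -0.001, 0.997], [-0.997, -0.0, -0.073], [0.0, -1.0, -0.001]]
wrist_force: [0.2, -0.1, 0.7]
gripper_width: 0.007
```

```bash
cat >> h.py <<'E'
U=np.array([-.073,-.997,0]);W=np.array([.997,-.073,0]);H=np.array([.5865,.048,.072])
def st():
    s=sense();p=s['tcp_pos']-H;print("t",s['time_s'],"u,w,z",(U@p).round(4),(W@p).round(4),s['tcp_pos'][2].round(4),"F",s['wrist_force'].round(1),"R",s['ee_rot'].round(3).tolist())
E
python3 - <<'E'
from h import *
st()
a=capture("scene");b=capture("side");cv2.imwrite("pics/c1.png",np.hstack([a[60:340,180:480],b[60:340,180:480]])[...,::-1])
E
```

```text
t 2.1 u,w,z -0.1621 -0.0036 0.2619 F [ 0.2 -0.1  0.7] R [[-0.073, -0.001, 0.997], [-0.997, -0.0, -0.073], [0.0, -1.0, -0.001]]
```

View pics/c1.png

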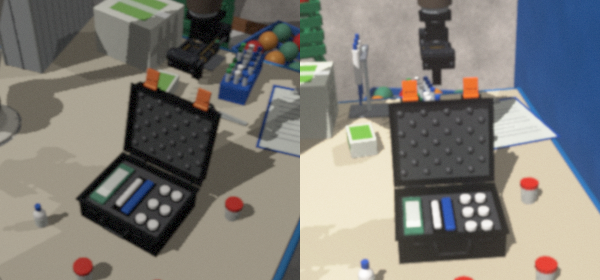

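The view shows the gripper behind the lid, centred between the latches (side crop: fingers at about (437,70), latches at 409 and 470). Now I work out the arc steps.

```bash
python3 - <<'E'
import numpy as np
p=None
for t in range(104,-9,-4):
    a=np.radians(t);n=np.array([-np.sin(a),np.cos(a)]);d=np.array([np.cos(a),np.sin(a)])
    q=.038*n+.175*d+[-.015,.072]
    if p is not None: print(t,q.round(4),"dx,dy",(q-p)[0].round(4),-(q-p)[1].round(4))
    else: print(t,q)
    p=q
E
```

```text
104 [-0.09420757  0.23260872]
100 [-0.0828  0.2377] dx,dy 0.0114 -0.0051
96 [-0.0711  0.2421] dx,dy 0.0117 -0.0043
92 [-0.0591  0.2456] dx,dy 0.012 -0.0035
88 [-0.0469  0.2482] dx,dy 0.0122 -0.0027
84 [-0.0345  0.25  ] dx,dy 0.0124 -0.0018
80 [-0.022   0.2509] dx,dy 0.0125 -0.0009
76 [-0.0095  0.251 ] dx,dy 0.0125 -0.0001
72 [0.0029 0.2502] dx,dy 0.0125 0.0008
68 [0.0153 0.2485] dx,dy 0.0124 0.0017
64 [0.0276 0.2459] dx,dy 0.0122 0.0025
60 [0.0396 0.2426] dx,dy 0.012 0.0034
56 [0.0514 0.2383] dx,dy 0.0118 0.0042
52 [0.0628 0.2333] dx,dy 0.0114 0.005
48 [0.0739 0.2275] dx,dy 0.0111 0.0058
44 [0.0845 0.2209] dx,dy 0.0106 0.0066
40 [0.0946 0.2136] dx,dy 0.0101 0.0073
36 [0.1042 0.2056] dx,dy 0.0096 0.008
32 [0.1133 0.197 ] dx,dy 0.009 0.0086
28 [0.1217 0.1877] dx,dy 0.0084 0.0093
24 [0.1294 0.1779] dx,dy 0.0077 0.0098
20 [0.1364 0.1676] dx,dy 0.007 0.0103
16 [0.1427 0.1568] dx,dy 0.0063 0.0108
12 [0.1483 0.1456] dx,dy 0.0055 0.0112
8 [0.153 0.134] dx,dy 0.0047 0.0116
4 [0.1569 0.1221] dx,dy 0.0039 0.0119
0 [0.16 0.11] dx,dy 0.0031 0.0121
-4 [0.1622 0.0977] dx,dy 0.0022 0.0123
-8 [0.1636 0.0853] dx,dy 0.0014 0.0124
```

Emit:
{"name": "jog_arm", "arguments": {
  "series": [
    [[0,0.015,0.004],[0,0,0],0],
    [[0,0.015,0],[0,0,0],0],
    [[0.015,0,0],[0,0,0],0],
    [[0.015,0,0],[0,0,0],0],
    [[0.012,0,0],[0,0,0],0],
    [[0.012,0,0],[0,0,0],0]
  ]
}}

```text
time_s: 2.95
tcp_pos: [0.5953, 0.1548, 0.2332]
ee_rot: [[-0.073, 0.001, 0.997], [-0.997, 0.001, -0.073], [-0.001, -1.0, 0.001]]
wrist_force: [-0.5, -0.3, -0.4]
gripper_width: 0.007
```

Emit:
{"name": "jog_arm", "arguments": {
  "series": [
    [[0.012,0,0],[0,0,0],0],
    [[0.012,-0.005,0],[0,0,0],0],
    [[0.0117,-0.0043,0],[0,0,0],0],
    [[0.012,-0.0035,0],[0,0,0],0],
    [[0.0122,-0.0027,0],[0,0,0],0]
  ]
}}

```text
time_s: 3.58
tcp_pos: [0.5908, 0.0959, 0.2487]
ee_rot: [[-0.072, 0.001, 0.997], [-0.997, 0.001, -0.072], [-0.001, -1.0, 0.001]]
wrist_force: [-2.0, 3.6, 0.8]
gripper_width: 0.006
```

```bash
python3 - <<'E'
from h import *
st()
a=capture("scene");b=capture("side");cv2.imwrite("pics/c2.png",np.hstack([a[60:340,180:480],b[60:340,180:480]])[...,::-1])
E
```

```text
t 3.575 u,w,z -0.0481 0.0008 0.2487 F [-2.   3.6  0.8] R [[-0.072, 0.001, 0.997], [-0.997, 0.001, -0.072], [-0.001, -1.0, 0.001]]
```

View pics/c2.png

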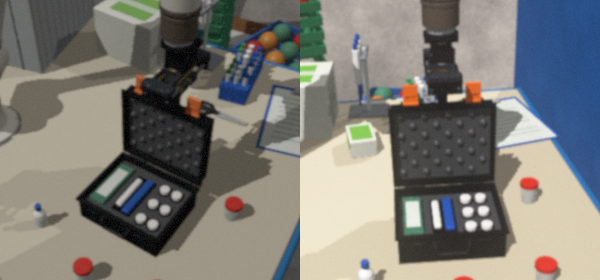

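The lid is turning under about 4 N with the fingers between the latches, and the case hasn't moved. Continuing along the arc.

Emit:
{"name": "jog_arm", "arguments": {
  "series": [
    [[0.0124,-0.0018,0],[0,0,0],0],
    [[0.0125,-0.0009,0],[0,0,0],0],
    [[0.0125,0,0],[0,0,0],0],
    [[0.0125,0.0008,0],[0,0,0],0],
    [[0.0124,0.0017,0],[0,0,0],0],
    [[0.0122,0.0025,0],[0,0,0],0],
    [[0.012,0.0034,0],[0,0,0],0],
    [[0.0118,0.0042,0],[0,0,0],0]
  ]
}}

```text
time_s: 4.68
tcp_pos: [0.5834, -0.003, 0.2377]
ee_rot: [[-0.073, -0.001, 0.997], [-0.997, -0.0, -0.073], [0.001, -1.0, -0.001]]
wrist_force: [0.2, 1.8, 3.5]
gripper_width: 0.007
```

Emit:
{"name": "jog_arm", "arguments": {
  "series": [
    [[0.0114,0.005,0],[0,0,0],0],
    [[0.0111,0.0058,0],[0,0,0],0],
    [[0.0106,0.0066,0],[0,0,0],0],
    [[0.0101,0.0073,0],[0,0,0],0],
    [[0.0096,0.008,0],[0,0,0],0],
    [[0.009,0.0086,0],[0,0,0],0]
  ]
}}

```text
time_s: 5.42
tcp_pos: [0.5789, -0.0642, 0.196]
ee_rot: [[-0.073, -0.001, 0.997], [-0.997, -0.0, -0.073], [0.0, -1.0, -0.001]]
wrist_force: [-0.3, 0.1, 1.1]
gripper_width: 0.004
```

```bash
python3 - <<'E'
from h import *
st()
a=capture("scene");b=capture("side");cv2.imwrite("pics/c3.png",np.hstack([a[60:340,180:480],b[60:340,180:480]])[...,::-1])
E
```

```text
t 5.425 u,w,z 0.1124 0.0006 0.196 F [-0.3  0.1  1.1] R [[-0.073, -0.001, 0.997], [-0.997, -0.0, -0.073], [0.0, -1.0, -0.001]]
```

View pics/c3.png

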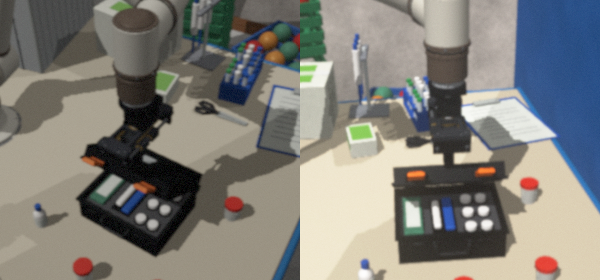

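The lid is at roughly 35° and both latches are still open. Continuing to shut, then a light press.

Emit:
{"name": "jog_arm", "arguments": {
  "series": [
    [[0.0084,0.0093,0],[0,0,0],0],
    [[0.0077,0.0098,0],[0,0,0],0],
    [[0.007,0.0103,0],[0,0,0],0],
    [[0.0063,0.0108,0],[0,0,0],0],
    [[0.0055,0.0112,0],[0,0,0],0],
    [[0.0047,0.0116,0],[0,0,0],0],
    [[0.002,0.008,0],[0,0,0],0]
  ]
}}

```text
time_s: 6.4
tcp_pos: [0.5756, -0.1053, 0.1247]
ee_rot: [[-0.073, -0.001, 0.997], [-0.997, 0.0, -0.073], [0.0, -1.0, -0.001]]
wrist_force: [-0.2, -0.4, 0.6]
gripper_width: 0.005
```

Emit:
{"name": "jog_arm", "arguments": {
  "series": [
    [[0.0015,0.006,0],[0,0,0],0],
    [[0.001,0.005,0],[0,0,0],0],
    [[0,0.003,0],[0,0,0],0],
    [[0,0,0],[0,0,0],0]
  ]
}}

```text
time_s: 6.9
tcp_pos: [0.5759, -0.1072, 0.1117]
ee_rot: [[-0.073, -0.0, 0.997], [-0.997, 0.0, -0.073], [-0.0, -1.0, -0.0]]
wrist_force: [-0.6, -0.2, 0.2]
gripper_width: 0.005
```

Emit:
{"name": "jog_arm", "arguments": {
  "series": [
    [[0,0.002,0],[0,0,0],0],
    [[0,0.002,0],[0,0,0],0],
    [[0,0.001,0],[0,0,0],0],
    [[0,0,0],[0,0,0],0]
  ]
}}

```text
time_s: 7.4
tcp_pos: [0.5764, -0.1073, 0.1103]
ee_rot: [[-0.072, 0.002, 0.997], [-0.997, -0.001, -0.072], [0.001, -1.0, 0.002]]
wrist_force: [-5.2, 1.7, 13.9]
gripper_width: 0.002
```

```bash
python3 - <<'E'
from h import *
st()
a=capture("scene");b=capture("side");cv2.imwrite("pics/c4.png",np.hstack([cv2.resize(a[180:330,240:400],None,fx=2.4,fy=2.4,interpolation=2),cv2.resize(b[190:340,240:400],None,fx=2.4,fy=2.4,interpolation=2)])[...,::-1])
E
```

```text
t 7.4 u,w,z 0.1556 0.0012 0.1103 F [-5.2  1.7 13.9] R [[-0.072, 0.002, 0.997], [-0.997, -0.001, -0.072], [0.001, -1.0, 0.002]]
```

View pics/c4.png

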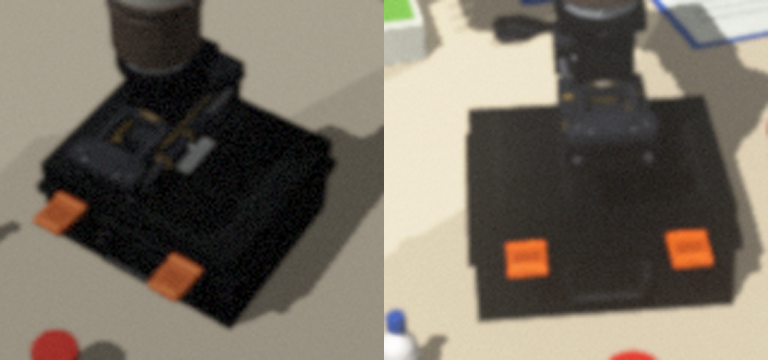

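The lid is shut: fingertips at z = 0.110 m (the given shut height) under 14 N. Both latches stand out, at about (527,258) and (690,248) in the side crop. Next I lift, turn the jaw axis along the case width, and measure the latches.

Emit:
{"name": "jog_arm", "arguments": {
  "series": [
    [[0,-0.03,0],[0,0,0],0],
    [[0,-0.04,0],[0,0,0],0],
    [[0,-0.02,0],[0,10,0],0],
    [[0,0,0],[0,10,0],0],
    [[0,0,0],[0,10,0],0],
    [[0,0,0],[0,10,0],0],
    [[0,0,0],[0,10,0],0],
    [[0,0,0],[0,10,0],0],
    [[0,0,0],[0,10,0],0],
    [[0,0,0],[0,10,0],0]
  ]
}}

```text
time_s: 8.75
tcp_pos: [0.5759, -0.1073, 0.1968]
ee_rot: [[-0.995, 0.0, 0.096], [-0.096, 0.0, -0.995], [-0.0, -1.0, -0.0]]
wrist_force: [-0.6, 0.5, 0.1]
gripper_width: 0.004
```

Emit:
{"name": "jog_arm", "arguments": {
  "series": [
    [[0,0,0],[0,10,0],0],
    [[0,0,0],[0,0,0],0],
    [[0,0,0],[0,0,0],0]
  ]
}}

```text
time_s: 9.12
tcp_pos: [0.5759, -0.1074, 0.1969]
ee_rot: [[-0.998, 0.0, -0.07], [0.07, 0.0, -0.998], [-0.0, -1.0, -0.0]]
wrist_force: [-0.4, 0.6, 0.0]
gripper_width: 0.003
```

```bash
python3 - <<'E'
from h import *
st();print(sense()['joints'].round(1))
B={}
for n in("scene","side"):
    im=capture(n);bs=[b for b in blobs(im,(5,150,100),(15,255,255),80) if b[0][1]>190 and b[0][1]<330];print(n,bs)
    B[n]=sorted(bs,key=lambda b:b[0][0]);cv2.imwrite(f"pics/l_{n}.png",im[...,::-1])
for a,b in zip(B["scene"],B["side"]):
    X,e=tri(a[0],b[0]);q=X-H;print("latch centroid",X.round(4),"u",U@q,"w",W@q,"z",X[2],e)
# red cups check
a=cv2.imread("pics/l_side.png")[...,::-1].copy();print([b[0] for b in blobs(a,(0,150,100),(4,255,255),100) if b[0][1]>200])
E
```

```text
t 9.125 u,w,z 0.1557 0.0008 0.1969 F [-0.4  0.6  0. ] R [[-0.998, 0.0, -0.07], [0.07, 0.0, -0.998], [-0.0, -1.0, -0.0]]
[  5.3  19.3  -7.5  -0.  -63.2  -9.3]
scene [([264.9, 267.9], [255, 260, 21, 17, 204]), ([312.5, 294.6], [302, 285, 22, 20, 253])]
side [([366.8, 293.3], [357, 285, 21, 18, 315]), ([299.0, 297.4], [290, 289, 19, 18, 301])]
latch centroid [ 0.4981 -0.1735  0.0872] u 0.22728511470520707 w -0.0719467851264166 z 0.08718412863197886 0.8069070970126384
latch centroid [ 0.6377 -0.1848  0.0874] u 0.22838667904272886 w 0.0680562787651781 z 0.08742460098139444 0.955550022456948
[[409.1, 243.1], [425.8, 324.4], [343.3, 345.1]]
```

Both latches stand straight out (centres u ≈ 0.228, z ≈ 0.087, at w = -0.072 and +0.068, which matches the given geometry). The cups' pixels haven't changed. Now I flip the near latch: tool x points to -w, y down, z to the front.

Emit:
{"name": "jog_arm", "arguments": {
  "series": [
    [[0.0365,0,0.047],[0,0,0],0],
    [[0.0365,0,0.047],[0,0,0],0],
    [[0,0.035,0],[0,0,0],0],
    [[0,0.035,0],[0,0,0],0],
    [[0,0.02,0],[0,0,0],0],
    [[0,0.009,0],[0,0,0],0],
    [[0,0,0],[0,0,0],0]
  ]
}}

```text
time_s: 10.1
tcp_pos: [0.4963, -0.1959, 0.0977]
ee_rot: [[-0.997, -0.001, -0.072], [0.072, -0.0, -0.997], [0.001, -1.0, 0.0]]
wrist_force: [0.6, 0.3, 0.0]
gripper_width: 0.004
```

Emit:
{"name": "jog_arm", "arguments": {
  "series": [
    [[0,0.008,0],[0,0,0],0],
    [[0,0.008,-0.0015],[0,0,0],0],
    [[0,0.0075,-0.003],[0,0,0],0],
    [[0,0.0065,-0.007],[0,0,0],0],
    [[0,0.004,-0.007],[0,0,0],0],
    [[0,0.0025,-0.006],[0,0,0],0],
    [[0,0,0],[0,0,0],0]
  ]
}}

```text
time_s: 10.98
tcp_pos: [0.4983, -0.1718, 0.061]
ee_rot: [[-0.997, 0.0, -0.072], [0.072, -0.001, -0.997], [-0.0, -1.0, 0.001]]
wrist_force: [1.4, -6.8, -0.1]
gripper_width: 0.003
```

```bash
python3 - <<'E'
from h import *
st()
E
```

```text
t 10.975 u,w,z 0.2256 -0.0719 0.061 F [ 1.4 -6.8 -0.1] R [[-0.997, 0.0, -0.072], [0.072, -0.001, -0.997], [-0.0, -1.0, 0.001]]
```

Emit:
{"name": "jog_arm", "arguments": {
  "series": [
    [[0,0.006,0.001],[0,0,0],0],
    [[0,0.003,0],[0,0,0],0],
    [[0,0,-0.003],[0,0,0],0],
    [[0,0,-0.002],[0,0,0],0],
    [[0,0,0],[0,0,0],0]
  ]
}}

```text
time_s: 11.6
tcp_pos: [0.4953, -0.1687, 0.0511]
ee_rot: [[-0.997, -0.007, -0.074], [0.074, -0.001, -0.997], [0.007, -1.0, 0.002]]
wrist_force: [-3.0, -9.1, -2.6]
gripper_width: 0.007
```

```bash
python3 - <<'E'
from h import *
st()
E
```

```text
t 11.6 u,w,z 0.2227 -0.0751 0.0511 F [-3.  -9.1 -2.6] R [[-0.997, -0.007, -0.074], [0.074, -0.001, -0.997], [0.007, -1.0, 0.002]]
```

Emit:
{"name": "jog_arm", "arguments": {
  "series": [
    [[0,0,-0.002],[0,0,0],0],
    [[0,0,0],[0,0,0],0],
    [[0,0,0],[0,0,0],0]
  ]
}}

```text
time_s: 11.98
tcp_pos: [0.4948, -0.1671, 0.0511]
ee_rot: [[-0.997, -0.008, -0.074], [0.074, -0.001, -0.997], [0.008, -1.0, 0.002]]
wrist_force: [-4.4, -11.5, -1.4]
gripper_width: 0.005
```

```bash
python3 - <<'E'
from h import *
st()
b=capture("side");cv2.imwrite("pics/c5.png",cv2.resize(b[190:350,230:440],None,fx=3.5,fy=3.5,interpolation=2)[...,::-1])
E
```

```text
t 11.975 u,w,z 0.2211 -0.0757 0.0511 F [ -4.4 -11.5  -1.4] R [[-0.997, -0.008, -0.074], [0.074, -0.001, -0.997], [0.008, -1.0, 0.002]]
```

View pics/c5.png

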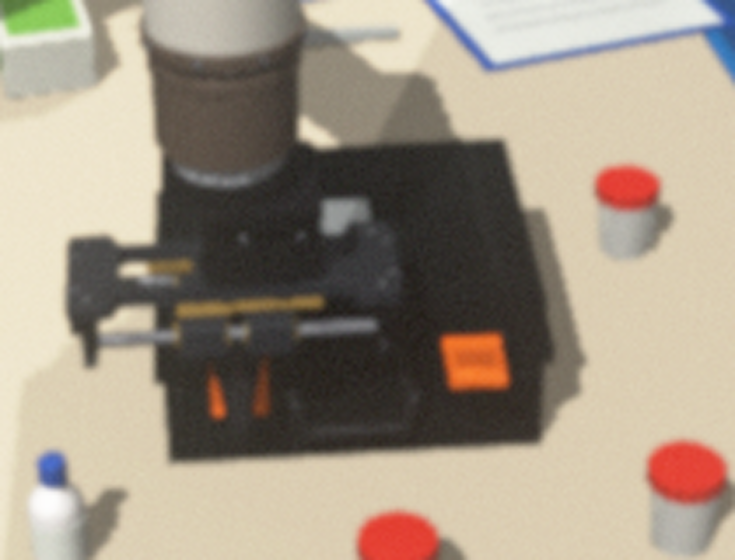

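The near flap looks upright between the finger edges at about (235,390), and nothing else has moved. Backing off, then the far latch.

Emit:
{"name": "jog_arm", "arguments": {
  "series": [
    [[0,0,0.015],[0,0,0],0],
    [[0,0,0.016],[0,0,0],0],
    [[0,-0.035,0],[0,0,0],0],
    [[0,-0.035,0],[0,0,0],0],
    [[-0.046,0,0],[0,0,0],0],
    [[-0.046,0,0],[0,0,0],0],
    [[-0.046,0,0],[0,0,0],0],
    [[0,0,0],[0,0,0],0]
  ]
}}

```text
time_s: 13.02
tcp_pos: [0.6365, -0.207, 0.1211]
ee_rot: [[-0.997, 0.001, -0.073], [0.073, 0.0, -0.997], [-0.001, -1.0, -0.0]]
wrist_force: [-0.0, 0.6, -0.3]
gripper_width: 0.007
```

```bash
python3 - <<'E'
from h import *
st()
B={}
for n in("scene","side"):
    im=capture(n);B[n]=sorted([b for b in blobs(im,(5,150,80),(15,255,255),60) if 190<b[0][1]<340],key=lambda b:b[0][0]);print(n,B[n])
for a,b in zip(B["scene"],B["side"]):
    X,e=tri(a[0],b[0]);q=X-H;print("u",U@q,"w",W@q,"z",X[2],e)
E
```

```text
t 13.025 u,w,z 0.2505 0.0685 0.1211 F [-0.   0.6 -0.3] R [[-0.997, 0.001, -0.073], [0.073, 0.0, -0.997], [-0.001, -1.0, -0.0]]
scene [([270.3, 271.1], [265, 266, 11, 11, 87]), ([311.5, 296.8], [302, 290, 18, 14, 125])]
side [([297.7, 298.4], [288, 288, 19, 22, 376]), ([364.6, 293.8], [355, 285, 21, 17, 280])]
u 0.21148338180754392 w -0.07174436268467436 z 0.06887138153919069 3.993262948991042
u 0.22996958000211368 w 0.06515026570173961 z 0.0851413714889358 2.1133478590446995
```

The near latch is down (centre u = 0.211, z = 0.069). The far latch gets the same motion.

Emit:
{"name": "jog_arm", "arguments": {
  "series": [
    [[0,0.022,0],[0,0,0],0],
    [[0,0.01,0],[0,0,0],0],
    [[0,0.008,-0.001],[0,0,0],0],
    [[0,0.0075,-0.003],[0,0,0],0],
    [[0,0.0075,-0.005],[0,0,0],0],
    [[0,0.006,-0.006],[0,0,0],0],
    [[0,0.005,-0.005],[0,0,0],0],
    [[0,0.003,-0.004],[0,0,0],0],
    [[0,0,-0.004],[0,0,0],0],
    [[0,0,0],[0,0,0],0]
  ]
}}

```text
time_s: 14.38
tcp_pos: [0.6371, -0.1793, 0.0532]
ee_rot: [[-0.997, 0.003, -0.073], [0.073, -0.001, -0.997], [-0.003, -1.0, 0.001]]
wrist_force: [2.4, -6.7, -2.0]
gripper_width: 0.007
```

```bash
python3 - <<'E'
from h import *
st()
E
```

```text
t 14.375 u,w,z 0.2229 0.067 0.0532 F [ 2.4 -6.7 -2. ] R [[-0.997, 0.003, -0.073], [0.073, -0.001, -0.997], [-0.003, -1.0, 0.001]]
```

Emit:
{"name": "jog_arm", "arguments": {
  "series": [
    [[0,0,-0.002],[0,0,0],0],
    [[0,0,-0.002],[0,0,0],0],
    [[0,0,0],[0,0,0],0]
  ]
}}

```text
time_s: 14.75
tcp_pos: [0.638, -0.1765, 0.0532]
ee_rot: [[-0.997, 0.004, -0.073], [0.073, -0.002, -0.997], [-0.004, -1.0, 0.002]]
wrist_force: [3.7, -12.0, -3.8]
gripper_width: 0.001
```

Emit:
{"name": "jog_arm", "arguments": {
  "series": [
    [[0,0,0.015],[0,0,0],0],
    [[0,0,0.016],[0,0,0],0],
    [[0,-0.04,0],[0,0,0],0],
    [[0,-0.06,0],[0,0,0],0],
    [[0,-0.05,-0.02],[0,0,0],0],
    [[0,0,-0.06],[0,0,0],0],
    [[0,0,-0.06],[0,0,0],0],
    [[0,0,-0.06],[0,0,0],0],
    [[0,0,0],[0,0,0],0]
  ]
}}

```text
time_s: 15.88
tcp_pos: [0.6485, -0.0021, 0.2031]
ee_rot: [[-0.998, -0.0, -0.067], [0.067, 0.001, -0.998], [0.0, -1.0, -0.001]]
wrist_force: [-0.7, -1.2, -0.4]
gripper_width: 0.002
```

```bash
python3 - <<'E'
from h import *
st()
B={};I=[]
for n in("scene","side"):
    im=capture(n);I.append(im);B[n]=sorted([b for b in blobs(im,(5,150,80),(15,255,255),60) if 190<b[0][1]<340],key=lambda b:b[0][0]);print(n,B[n])
    print([b[0] for b in blobs(im,(0,150,100),(4,255,255),100) if b[0][1]>200])
for a,b in zip(B["scene"],B["side"]):
    X,e=tri(a[0],b[0]);q=X-H;print("u",U@q,"w",W@q,"z",X[2],e)
cv2.imwrite("pics/c6.png",np.hstack([cv2.resize(im[190:350,230:440],None,fx=1.9,fy=1.9,interpolation=2)for im in I])[...,::-1])
E
```

```text
t 15.875 u,w,z 0.0454 0.0655 0.2031 F [-0.7 -1.2 -0.4] R [[-0.998, -0.0, -0.067], [0.067, 0.001, -0.998], [0.0, -1.0, -0.001]]
scene [([270.3, 266.6], [263, 257, 14, 20, 188]), ([317.3, 292.6], [311, 283, 14, 20, 207])]
[[413.6, 263.7], [262.4, 326.1], [337.0, 349.3]]
side [([298.4, 297.9], [289, 287, 19, 22, 371]), ([364.5, 293.8], [355, 283, 20, 23, 382])]
[[408.8, 243.1], [425.9, 324.5], [343.3, 345.1]]
u 0.20708439900593295 w -0.07288645777134288 z 0.0709750908735072 0.752770915592471
u 0.2071592617370681 w 0.06667126391865436 z 0.07053860739109528 0.6844769054539273
```

View pics/c6.png

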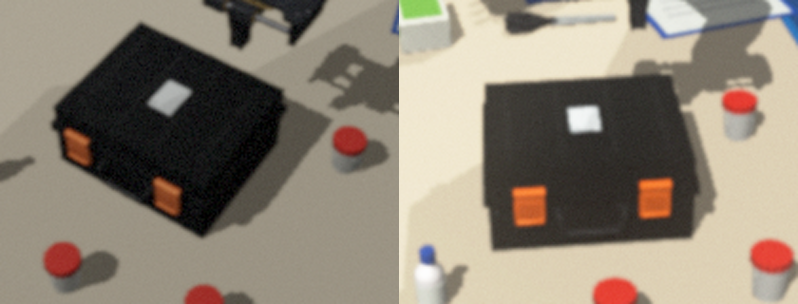

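Both flaps look flat, the lid shut, and the cup pixels are unchanged to within 0.2 px. One numeric check of the flap edges before I hand in.

```bash
python3 - <<'E'
from h import *
E={}
for n in("scene","side"):
    im=capture(n);m=cv2.inRange(cv2.cvtColor(im,cv2.COLOR_RGB2HSV),(5,150,80),(15,255,255));m[:190]=0;m[345:]=0
    cs=sorted([c for c in cv2.findContours(m,0,1)[0] if cv2.contourArea(c)>60],key=lambda c:c[:,0,0].mean())
    for i,c in enumerate(cs):
        b=cv2.boxPoints(cv2.minAreaRect(c));b=b[np.argsort(b[:,1])];E[n,i]=(b[:2].mean(0),b[2:].mean(0)) if n=="side" else None
        p=c[:,0].astype(float);q=p@np.array([1,1]);r=p@np.array([1,-1])  # corners
        TL,BR,TR,BL=p[q.argmin()],p[q.argmax()],p[r.argmax()],p[r.argmin()];E[n,i]=((TL+TR)/2,(BL+BR)/2)
for i in(0,1):
    for k in(0,1):
        X,e=tri(E["scene",i][k],E["side",i][k]);q=X-H;print(i,"top bot".split()[k],"u",(U@q).round(4),"w",(W@q).round(4),"z",X[2].round(4),"err",e.round(1))
E
```

```text
0 top u 0.2076 w -0.0708 z 0.0957 err 1.0
0 bot u 0.2068 w -0.0741 z 0.0433 err 0.5
1 top u 0.2043 w 0.0681 z 0.0933 err 0.2
1 bot u 0.2066 w 0.066 z 0.0433 err 0.9
```

```bash
python3 -c "
from station import *
print(finish_job())"
```

```text
the job is handed in; nothing more can be done
None
```

The case is closed, and I handed the job in at about 16 s of the 64 s. `finish_job()` reports no verdict, so the result rests on my own checks. With the fingers shut, I pushed the lid over from behind between the latches at about 0.6 rad/s. I pressed it shut and then pushed each latch down flat.

- **Lid:** the fingertips stopped at z = 0.110 m under 14 N, which is the given height with the lid shut. At that moment both latches still stood straight out.
- **Latches:** both flaps measured upright, to within about 2 mm from top to bottom. Their ends are 43 mm above the table, against 44 mm given. Each held against about 12 N of push.
- **Case and table items:** the cups' pixel positions are within 0.2 px of the start. The case shows no visible shift, beyond a few millimetres of measurement noise. The bottle, carton and scissors looked unmoved by eye only, and I did not check the cassette again at the end.
- **Disagreement:** the latch centres measured z = 0.071 m where about 0.065 m was expected. I think the colour mask took in part of the hinge end of each flap; the flap ends themselves agreed.
- **Arm:** at hand-in it stood clear above the lid, touching nothing.

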